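# Bolt the glass-waste safe shut

### The arm

A 6-joint arm with a two-finger parallel gripper is mounted at the origin on the work surface. World frame = base frame: x ahead of the robot, y to its left, z up, the work surface at z = 0. Lengths are in m, angles in rad, forces in N, time in s.
With the tool pointing down it reaches from about 0.25 to 0.775 m from the base axis. Payload 8.9 kg.
Tool frame: the origin (TCP) lies at the very end of the fingers, on their centre line; the grasp point (between the pads) lies 19 mm behind it (robot.grasp_offset is the distance from the TCP to the grasp point, in m); x points along the fingers, y is the direction in which the jaws open and shut, and the axes are right-handed (so a half turn about x gives the same grasp; the last joint's range is limited). The gripper opens to 85 mm and grips with 20 to 120 N. Pads are 22 mm wide; open, the fingers measure 114 mm over their backs; the gripper's body (76 mm by 85 mm) begins 54 mm behind the grasp point. The pads swing forward as they close: fully open they stand 13 mm farther back than shut.
Start: joints at [1.155, 0.291, -0.153, 1.127, 0, 1.431], TCP at [0.143, 0.505, 0.231] pointing down, gripper open.
Joint ranges: [-2.52, 2.52], [-0.91, 1.74], [-1.3, 1.37], [-1.96, 2.02], [-1.52, 1.47], [-3.14, 3.14]. Speed limits (rad/s): [2.22, 2.22, 2.79, 3.14, 3.14, 3.14].

### API

Orientations are given as a rotation vector (axis times angle).
In Python, from plant import telemetry, cams, robot gives the robot as it stands. The module is installed in compiled form; this text tells all that it offers.
- The arm moves only by the shell command python3 -m pendant 'ROWS' [FORCE]. ROWS is JSON, a list of rows, each a list of 5 numbers: the shift along the world's x, y, z in cm, then the turn about the world's z in degrees, then the finger opening in cm, from 0 to 8.54. A call has exactly 5 rows; each row is the pose to reach, as a shift and turn from the pose commanded when the call began; what a row does not reach only later rows make up. A row lasts 1/10 s, in which the tool goes at most 50 mm and 8.59 degrees, less where a joint would pass 70% of its speed; a pose out of reach is approached as far as the arm can. A call with a gripper value outside its range is refused whole. The fingers move at their own pace and stop on an object; FORCE is the grip in N (left out, the last holds). Time passes only in rows, so rows that repeat a pose let the fingers close, or fill a call up. It gives the time, the measured TCP pose, the force and the opening at its end, in the units of the state.
- telemetry.read_state(): the state, without advancing time (a new reading comes with each control period).
- cams.read_camera(name): name is "side" or "top"; returns the picture (400x640x3 uint8, red, green, blue); there is no depth.
- cams.camera_params(name): a dict with "mtx" (3x3 intrinsics, pixels), "distortion" ([k1, k2, p1, p2, k3] as OpenCV has them; the pictures are not rectified), "rvec" (rotation vector, rad) and "tvec" (3), from world to camera coordinates, as OpenCV has them. Camera axes: x right, y down, z forward; pixel columns grow to the right and rows downward; lengths in m; the calibration is good to about 2 mm. A picture is of the moment at which its call begins. camera_params takes no time and is no camera call.
- robot.close_job(): hands the job in, once; it reports no verdict.
Trained networks look in the newest picture that a camera, given by its name, has taken for a name from the list of things; names that differ only in an ending like _2 or _b are one class to them, and where a whole thing is asked for, a point or a joint stands for the part that bears it (a point fixed in the world has none). Each returns a list of dicts, best first, with "p" (0 to 1); they miss things now and then, are a little off and sometimes report something else, mostly with a low value. They report only what shows in the picture. A call takes as long as a camera call.
- cams.spot_in(camera, label): "bbox" ([left, top, width, height] in pixels, round what is visible of it).
- cams.outline_of(camera, label): "region" (400x640 bool, what is visible of it) and "bbox" ([left, top, width, height] in pixels, round what is visible of it).
- cams.landmark_of(camera, label): "pixel" ([column, row] in pixels: a listed point, or the origin of a listed thing).
The state is a dict: "clock": time; "joints": joint angles; "joint_vel": joint speeds; "effort": joint torques, N m; "position": TCP position; "tcp_rot": TCP orientation; "ft_force": force on the tool from outside, world axes, zero at the start; "torque": the same for the moment, N m; "gripper_width": finger opening in m.
Only numpy, scipy, OpenCV 4.12 (cv2) and the standard library are available. Lean on these libraries where they do the work, as an engineer would, in place of code of your own. Each camera call takes 0.05 s, during which the arm holds its last target.

### The job

Push the lid of the red glass-waste safe shut with your fingertips. Then hold the yellow spring catch down with one fingertip and, keeping it down all the way, use the other fingertip to slide the blue-tabbed bolt fully home through the staple on the lid; finally let the catch spring back up. Grasp nothing and leave the glassware around it where it stands.

Things in the scene. Friction and masses are not known exactly. Their poses are not given: they have to be found in the camera images.
- safe: Red plastic waste safe, fixed to the table: 280 mm deep (x), 240 mm wide (y), 130 mm high. Origin: centre of its underside on the table; z up; +x runs from its front (lock, robot side) to its back (lid hinge), +y to its left. It may stand turned. The front 100 mm (x -140 to -40 mm) is a fixed red deck, 130 mm high, carrying the lock; behind it lies the lid.
- lid (a joint): Angle of the white lid (172 mm long in x, 240 wide, 8 thick): 0 = shut flat, larger = front edge raised, at most 0.9 rad. Hinge line along the safe's y at x = +137, z = 130 mm (the lid's underside). Starts ajar by 0.25 to 0.55; a stiff hinge keeps it where it is left; about 2 N down near the front edge moves it. Shut, its top is 138 mm above the table, its front edge at x = -35 mm.
- lid_spot (a point): A clear spot on the lid's top face, 132 mm from the hinge line and 50 mm to the left (+y) of the middle: a good place to push down. With the lid shut it lies at x = +5, y = +50, z = 138 mm of the safe.
- staple (a point): Middle of the top of the steel staple on the lid that the bolt enters; 8 mm thick in x, 41 mm wide in y, 21.5 mm high over the lid. Lid shut: at x = -21, y = -30, z = 159.5 mm of the safe.
- bolt (a joint): Travel of the steel bolt, m: 0 = drawn back (start), 0.030 = fully home, at its stop. Slides along the safe's +x (away from the robot side) with about 2 N of friction, no spring. While the catch is up its tooth locks the bolt; the tooth also drops into a gap at 0.015, so the catch must be held down over the whole travel.
- tab_face (a point): Point on the rear face (the -x face, to be pushed) of the bolt's blue upright tab: 26 mm wide (y), 12 thick (x), top at z = 186 mm, 10 mm above this point. Bolt drawn back: at x = -85, y = -30, z = 176 mm of the safe; moves with the bolt. Behind the tab the bolt bar, 24 mm wide, has its top at z = 153 mm: a fingertip fits above it. Beside it a steel comb, top z = 163, lies at y = -10 to +8 mm.
- catch (a joint): How far the yellow catch is pressed down, m: 0 = up, 0.010 = on its stop. Spring: 3 N at first, 6 N at the bottom. The tooth clears the bolt at 0.005 to 0.006; hold it at 0.007 to 0.010. Let go with the bolt fully home it springs back to 0; short of home the tooth meets the comb and the catch stays about 0.005 down.
- catch_top (a point): Centre of the top face of the yellow catch bar, which is 84 mm long (x) and 28 mm wide (y) so that a fingertip can slide along it while pressing. Up, it lies at x = -85, y = +30, z = 170 mm of the safe: 60 mm to the left of the bolt's tab, the bar running parallel to the bolt. It moves straight down with the catch.
- vial_white: Bystander: amber glass vial with a white cap, 24 mm across, 55 mm tall, standing on the red deck of the safe, left of the catch; loose. Origin: centre of its underside. To be left alone.
- vial_blue: Bystander: amber glass vial with a blue cap, 24 mm across, 55 mm tall, standing on the table close to the left side of the safe; loose. Origin: centre of its underside. To be left alone.
- vial_black: Bystander: amber glass vial with a black cap, 24 mm across, 55 mm tall, standing on the table close to the right side of the safe; loose. Origin: centre of its underside. To be left alone.
- beaker: Bystander: open glass beaker, 64 mm across, 75 mm tall, standing on the table; loose. Origin: centre of its underside. To be left alone.
- flask: Bystander: green-glass conical flask, 84 mm across at the foot, 130 mm tall, standing on the table; loose. Origin: centre of its underside. To be left alone.
- reagent: Bystander: amber reagent bottle with a blue cap, 72 mm across, 150 mm tall, standing on the table; loose. Origin: centre of its underside. To be left alone.

How it is judged:
By the outcome, as a careful person would: the job done as asked, in the order asked, and still so for the second after the job is handed in, with the robot touching nothing.
It also fails if it takes over 48 s, if anything falls off the work surface, if the arm or the gripper's body presses on something with over 40 N, if the wrist force passes 120 N, or if a joint passes its speed limit or range.

## Working session

There is one attempt and no reset: what is moved stays moved. The work goes in short steps, Python scripts to look and compute and a shell command to move; the robot and the scene stay as the last step left them, time stands still between calls to the robot, and variables do not carry over. Pictures are saved under pics/ and viewed, and the job is handed in when it is done.

```bash
mkdir -p pics; python3 - <<'E'
from plant import telemetry,cams,robot
import cv2,numpy as np
s=telemetry.read_state()
for k,v in s.items(): print(k,np.round(v,4))
for c in("side","top"):
    im=cams.read_camera(c); cv2.imwrite(f"pics/{c}0.png",cv2.cvtColor(im,cv2.COLOR_RGB2BGR))
    p=cams.camera_params(c); print(c,{k:np.round(v,4).tolist() for k,v in p.items()})
    for l in("safe","lid_spot","staple","tab_face","catch_top","vial_white","vial_blue","vial_black","beaker","flask","reagent"):
        print(l,[(np.round(d["pixel"],1).tolist(),round(d["p"],2)) for d in cams.landmark_of(c,l)[:2]])
print(telemetry.read_state()["clock"])
E
```

```text
clock 0.0
joints [ 1.1547  0.2913 -0.1541  1.1267 -0.      1.4315]
joint_vel [-0.0008 -0.0007  0.0009 -0.0002 -0.0003  0.0002]
effort [ 7.00000e-04 -5.37142e+01  3.31363e+01  1.60000e-02 -2.00000e-04
 -0.00000e+00]
position [0.1433 0.5046 0.2307]
tcp_rot [ 0.2163  1.5602 -0.2182]
ft_force [ 0.0293 -0.4519  1.1771]
torque [-0.0225  0.0526  0.0217]
gripper_width 0.0856
side {'mtx': [[362.5989, 0.0, 320.7438], [0.0, 362.5989, 201.0274], [0.0, 0.0, 1.0]], 'distortion': [0.01, 0.0, 0.0, 0.0, 0.0], 'rvec': [2.0326, -0.5232, 0.3049], 'tvec': [-0.5151, 0.2733, 0.7953]}
safe [([316.7, 226.6], 0.77)]
lid_spot [([314.1, 158.8], 0.77)]
staple [([327.7, 160.0], 0.85)]
tab_face []
catch_top [([285.2, 179.3], 0.7), ([273.9, 185.0], 0.64)]
vial_white [([325.2, 163.3], 0.68), ([273.7, 186.6], 0.55)]
vial_blue []
vial_black [([322.2, 260.6], 0.66)]
beaker [([288.0, 183.7], 0.62)]
flask [([213.5, 206.7], 0.87)]
reagent [([419.4, 345.1], 0.97)]
top {'mtx': [[390.1733, 0.0, 321.3458], [0.0, 390.1733, 201.7382], [0.0, 0.0, 1.0]], 'distortion': [-0.0494, 0.0, 0.0, 0.0, 0.0], 'rvec': [2.1527, -2.2105, 0.1201], 'tvec': [-0.0031, 0.5922, 1.2642]}
safe [([280.2, 191.1], 0.61)]
lid_spot [([259.7, 175.3], 0.98)]
staple [([285.4, 178.4], 0.58)]
tab_face [([296.0, 208.1], 0.84)]
catch_top [([272.7, 211.5], 0.6), ([200.3, 268.1], 0.17)]
vial_white [([250.0, 217.6], 0.39)]
vial_blue [([233.5, 211.1], 0.48)]
vial_black [([332.4, 210.0], 0.4)]
beaker [([200.3, 192.2], 0.84)]
flask [([197.4, 268.8], 0.77)]
reagent [([433.0, 195.3], 0.55)]
1.2
```

View pics/side0.png

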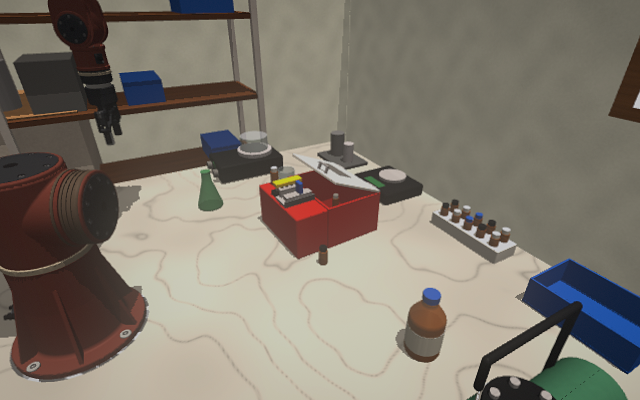

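View pics/top0.png

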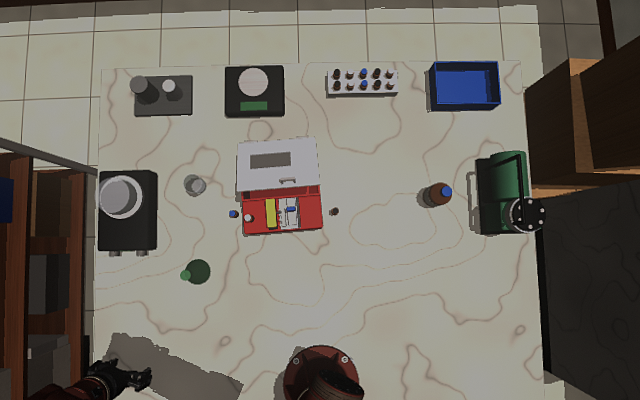

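```bash
python3 - <<'E'
import cv2
a=cv2.imread("pics/side0.png")[100:300,220:480]; cv2.imwrite("pics/side0z.png",cv2.resize(a,None,fx=3,fy=3,interpolation=cv2.INTER_CUBIC))
a=cv2.imread("pics/top0.png")[120:260,190:380]; cv2.imwrite("pics/top0z.png",cv2.resize(a,None,fx=4,fy=4,interpolation=cv2.INTER_CUBIC))
E
```

```text
(no output)
```

View pics/side0z.png

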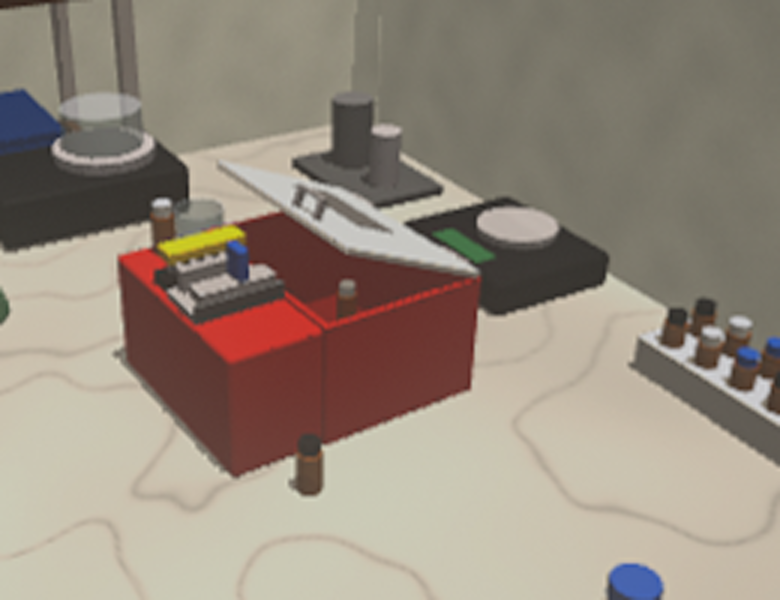

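View pics/top0z.png

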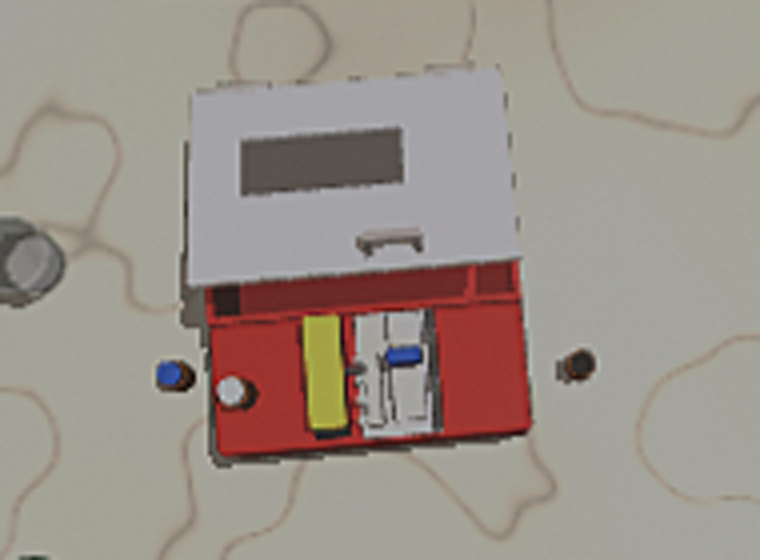

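The safe stands almost square to the robot. Its lid is ajar, and the yellow catch bar is about (271,213) and the blue tab about (291,208) in the top view. Next I fit the safe's pose from its corners.

```bash
cat > fit.py <<'E'
import numpy as np,cv2
from scipy.optimize import least_squares
from plant import cams,telemetry
P={c:cams.camera_params(c) for c in("side","top")}
def proj(c,X):
    p=P[c]; return cv2.projectPoints(np.array(X,float).reshape(-1,1,3),np.array(p["rvec"]),np.array(p["tvec"]),np.array(p["mtx"]),np.array(p["distortion"]))[0][:,0]
T=lambda x,y:((x+.5)/4-.5+190,(y+.5)/4-.5+120)
S=lambda x,y:((x+.5)/3-.5+220,(y+.5)/3-.5+100)
obs=[("top",(-140,-120,130),T(531,432)),("top",(-140,120,130),T(217,455)),("top",(-40,-120,130),T(524,298)),("top",(-40,120,130),T(209,322)),
("top",(-127,44,170),T(308,431)),("top",(-43,44,170),T(302,316)),("top",(-43,16,170),T(340,313)),("top",(-127,16,170),T(347,428)),("top",(-79,-30,186),T(404,353)),
("side",(-140,-120,130),S(228,362)),("side",(-140,120,130),S(120,258)),("side",(-40,-120,130),S(322,328)),("side",(-140,-120,0),S(237,475)),("side",(140,-120,0),S(468,388)),
]
lids=[("top",("lid",172,-120,8),T(520,258)),("top",("lid",172,120,8),T(190,283))]
def s2w(q,p):
    x,y,th=q[:3]; c,s=np.cos(th),np.sin(th)
    return np.array([x+c*p[0]-s*p[1],y+s*p[0]+c*p[1],p[2]])
def lid(r,y,h,a): # metres
    return (.137-r*np.cos(a)+h*np.sin(a)*1, y, .130+r*np.sin(a)+h*np.cos(a))
if __name__=="__main__":
    def res(q):
        r=[]
        for c,p,o in obs: r+=list(proj(c,s2w(q,np.array(p)/1e3))[0]-o)
        for c,p,o in lids: r+=list(proj(c,s2w(q,lid(p[1]/1e3,p[2]/1e3,p[3]/1e3,q[3])))[0]-o)
        return r
    f=least_squares(res,[.5,.1,0,.4],loss="soft_l1"); q=f.x
    print(np.round(q,4)); print(np.round(np.array(res(q)).reshape(-1,2),1).tolist())
    np.save("q.npy",q)
    for n,p in dict(lid_spot=(5,50,138),tab=(-85,-30,176),catch=(-85,30,170),start=(-104,0,161.5),end=(-66,0,161.5)).items(): print(n,np.round(s2w(q,np.array(p)/1e3),4))
    print("lid open spot",np.round(s2w(q,lid(.132,.05,.008,q[3])),4),"front z",lid(.172,0,.008,q[3]))
    R=cv2.Rodrigues(np.array(telemetry.read_state()["tcp_rot"]))[0]; print("tool y",R[:,1],"safe y dir",[-np.sin(q[2]),np.cos(q[2])])
    yt=np.arctan2(R[1,1],R[0,1]);d=q[2]+np.pi/2-yt; print("turn deg",np.degrees((d+np.pi/2)%np.pi-np.pi/2))
E
python3 fit.py
```

```text
[0.6382 0.1079 0.0529 0.4015]
[[0.5, -0.4], [-0.2, 0.2], [-0.4, 0.4], [-0.2, 0.6], [0.2, -0.5], [-0.2, -0.2], [-0.2, -0.2], [0.0, -0.5], [-0.1, 0.3], [0.2, -0.4], [-1.4, -1.5], [1.6, 0.4], [-1.2, 2.1], [1.4, 0.8], [0.3, -0.0], [-0.8, 0.3]]
lid_spot [0.6405 0.1581 0.138 ]
tab [0.5549 0.0735 0.176 ]
catch [0.5517 0.1334 0.17  ]
start [0.5343 0.1024 0.1615]
end [0.5723 0.1044 0.1615]
lid open spot [0.6541 0.1588 0.189 ] front z (np.float64(-0.018191782918106806), 0, np.float64(0.204588943649171))
tool y [ 2.73290625e-01  9.61931512e-01 -1.59706601e-05] safe y dir [np.float64(-0.05286663327387652), np.float64(0.9986015817563506)]
turn deg 18.89062016428728
```

```bash
python3 -m pendant '[[0,0,5,0,4.6],[3,-2,7,4,4.6],[7,-5,7,8,4.6],[11,-7.7,7,14,4.6],[15,-10.5,7,18.9,4.6]]' && python3 -m pendant '[[4,-2.8,0,0,4.6],[8,-5.6,0,0,4.6],[12,-8.4,0,0,4.6],[16,-11.2,0,0,4.6],[20,-14,0,0,4.6]]'
```

```text
clock: 1.7
position: [0.2947, 0.399, 0.3016]
tcp_rot: [-0.045, 1.57, 0.046]
ft_force: [0.1, 1.3, -0.6]
gripper_width: 0.0459
clock: 2.2
position: [0.4949, 0.2585, 0.3014]
tcp_rot: [-0.041, 1.57, 0.042]
ft_force: [0.2, 0.6, 0.5]
gripper_width: 0.0459
```

```bash
python3 -m pendant '[[4,-2.8,0,0,4.6],[8,-5.6,0,0,4.6],[12,-8.4,0,0,4.6],[14.7,-10.2,0,0,4.6],[14.7,-10.2,0,0,4.6]]'; python3 - <<'E'
from plant import telemetry
import numpy as np,cv2
s=telemetry.read_state();R=cv2.Rodrigues(np.array(s["tcp_rot"]))[0]
print(s["joints"],R[:,0],R[:,1])
E
```

```text
clock: 2.7
position: [0.6433, 0.1548, 0.2996]
tcp_rot: [-0.039, 1.571, 0.038]
ft_force: [-1.0, 0.1, -1.0]
gripper_width: 0.0461
[ 1.26115092e-01  5.53733199e-01  4.29246076e-01  1.44706332e+00
 -7.93998345e-04  7.69658469e-02] [-6.48257533e-04 -8.82545929e-04 -9.99999400e-01] [-4.91300345e-02  9.98792029e-01 -8.49631434e-04]
```

```bash
python3 -m pendant '[[-0.3,0.3,-4,0,4.6],[-0.3,0.3,-7,0,4.6],[-0.3,0.3,-9,0,4.6],[-0.3,0.3,-10.5,0,4.6],[-0.3,0.3,-11.5,0,4.6]]';  python3 -m pendant '[[0,0,-0.7,0,4.6],[0,0,-1.4,0,4.6],[0,0,-2.1,0,4.6],[0,0,-2.8,0,4.6],[0,0,-3.5,0,4.6]]'
```

```text
clock: 3.2
position: [0.6364, 0.1615, 0.1853]
tcp_rot: [-0.042, 1.572, 0.042]
ft_force: [-0.8, 0.4, 2.9]
gripper_width: 0.046
clock: 3.7
position: [0.6375, 0.161, 0.151]
tcp_rot: [-0.042, 1.57, 0.042]
ft_force: [-1.6, 0.2, 2.0]
gripper_width: 0.0458
```

```bash
python3 -m pendant '[[0,0,-0.4,0,4.6],[0,0,-0.7,0,4.6],[0,0,-0.9,0,4.6],[0,0,-1.1,0,4.6],[0,0,-1.2,0,4.6]]'
```

```text
clock: 4.2
position: [0.6375, 0.161, 0.1392]
tcp_rot: [-0.042, 1.57, 0.042]
ft_force: [-2.2, -0.1, 1.6]
gripper_width: 0.0456
```

```bash
python3 -m pendant '[[0,0,-0.1,0,4.6],[0,0,-0.2,0,4.6],[0,0,-0.3,0,4.6],[0,0,-0.3,0,4.6],[0,0,-0.3,0,4.6]]'
```

```text
clock: 4.7
position: [0.6376, 0.161, 0.1363]
tcp_rot: [-0.042, 1.57, 0.042]
ft_force: [-0.4, 0.6, -1.3]
gripper_width: 0.0459
```

```bash
python3 -m pendant '[[0,0,-0.1,0,4.6],[0,0,-0.2,0,4.6],[0,0,-0.3,0,4.6],[0,0,-0.3,0,4.6],[0,0,-0.3,0,4.6]]'
```

```text
clock: 5.2
position: [0.6377, 0.1611, 0.1355]
tcp_rot: [-0.042, 1.568, 0.042]
ft_force: [-6.8, -1.1, 18.0]
gripper_width: 0.0459
```

```bash
python3 - <<'E'
from plant import cams
import cv2,numpy as np
for c in("side","top"):
    im=cv2.cvtColor(cams.read_camera(c),cv2.COLOR_RGB2BGR)
    a=im[80:240,220:420] if c=="side" else im[120:260,190:380]
    cv2.imwrite(f"pics/{c}1.png",cv2.resize(a,None,fx=4,fy=4,interpolation=cv2.INTER_CUBIC)[:600,:800])
E
```

```text
(no output)
```

View pics/side1.png

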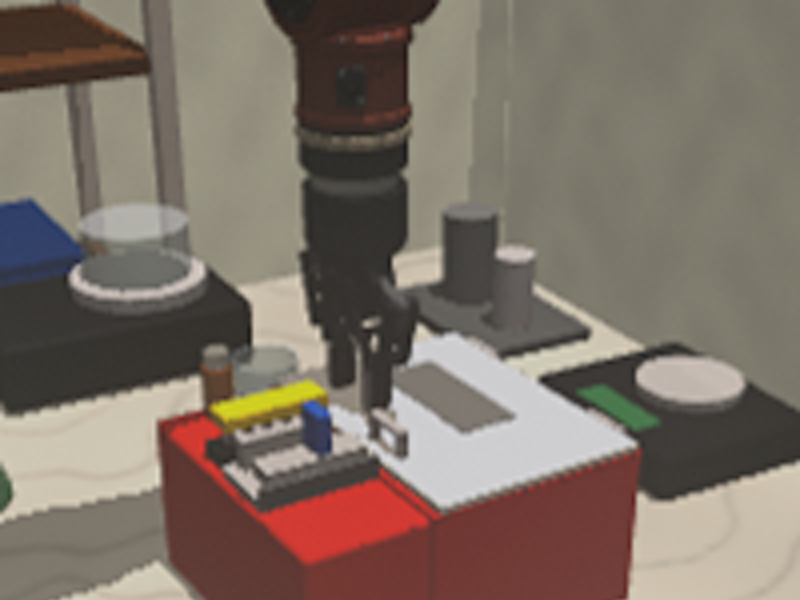

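View pics/top1.png

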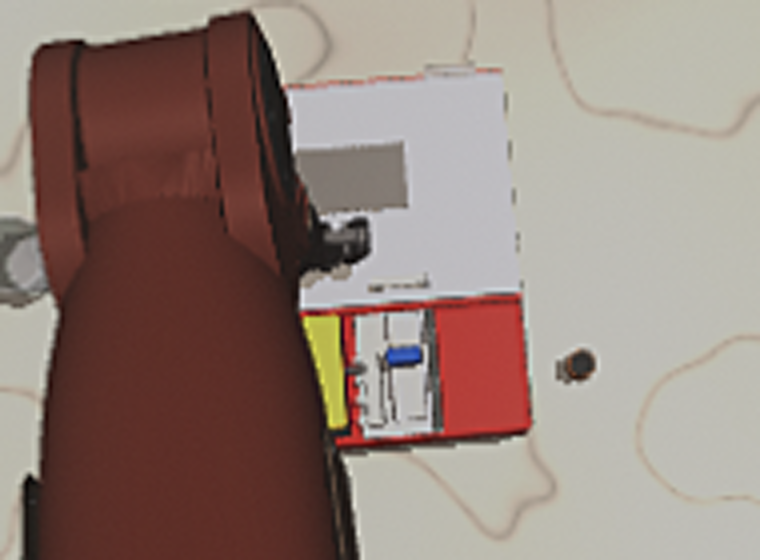

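The lid is shut: the side view shows it flat, and contact force rose at TCP z ≈ 0.1357, so the tips sit about 2 mm above the TCP. Next I go up and over to behind the tab and above the catch.

```bash
python3 -m pendant '[[0,0,4,0,4.6],[0,0,7.7,0,4.6],[-4,-2.3,7.7,0.2,4.6],[-8,-4.6,7.7,0.2,4.6],[-10.3,-5.8,7.7,0.2,4.6]]';python3 -m pendant '[[0,0,0,0,4.6],[0,0,0,0,4.6],[0,0,0,0,4.6],[0,0,-1,0,4.6],[0,0,-2,0,4.6]]'; python3 - <<'E'
from plant import cams
import cv2,numpy as np
for c in("side","top"):
    im=cv2.cvtColor(cams.read_camera(c),cv2.COLOR_RGB2BGR)
    a=im[80:240,220:420] if c=="side" else im[120:260,190:380]
    cv2.imwrite(f"pics/{c}2.png",cv2.resize(a,None,fx=4,fy=4,interpolation=cv2.INTER_CUBIC)[:600,:800])
E
```

```text
clock: 5.8
position: [0.532, 0.1019, 0.2105]
tcp_rot: [-0.045, 1.571, 0.044]
ft_force: [0.1, 0.8, 0.8]
gripper_width: 0.046
clock: 6.3
position: [0.535, 0.1033, 0.1892]
tcp_rot: [-0.045, 1.57, 0.045]
ft_force: [-0.3, 0.8, -0.1]
gripper_width: 0.0461
```

View pics/side2.png

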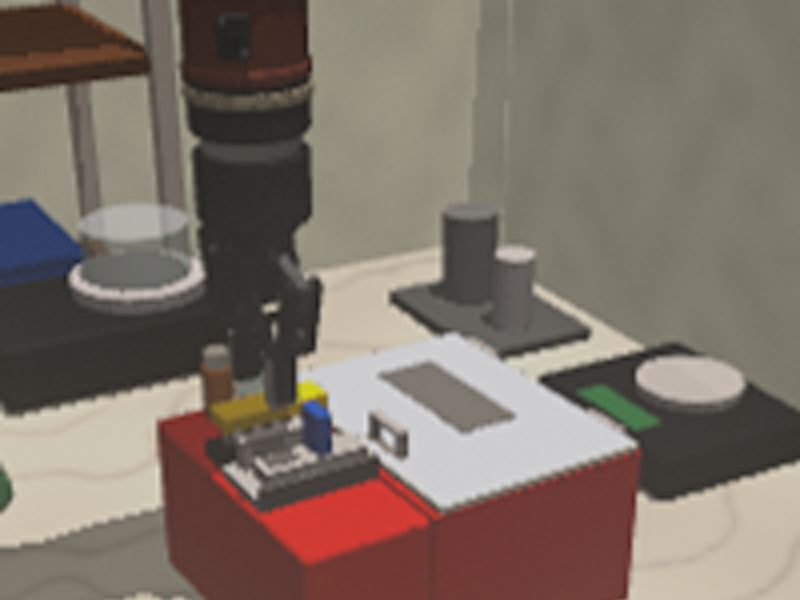

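View pics/top2.png

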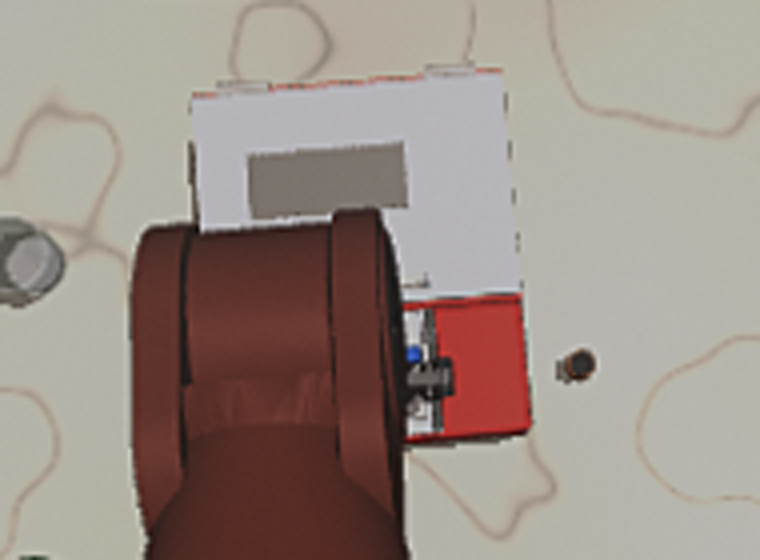

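```bash
python3 - <<'E'
from fit import *
q=np.load("q.npy");s=telemetry.read_state();x,y,z=s["position"]
for dy in(-23,-37):
  for dx in(-11,11):
    X=s2w([x,y,q[2]],np.array([dx/1e3,dy/1e3,z+.0023])); u=proj("side",X)[0]; print(dx,dy,np.round((u-[220,80])*4))
for n,p in dict(tabtop_rear_right=(-85,-43,186),tabrearleft=(-85,-17,186),staple=(-21,-30,159.5)).items(): print(n,np.round((proj("side",s2w(q,np.array(p)/1e3))[0]-[220,80])*4))
E
```

```text
-11 -23 [263. 409.]
11 -23 [292. 401.]
-11 -37 [272. 417.]
11 -37 [301. 409.]
tabtop_rear_right [318. 415.]
tabrearleft [299. 401.]
staple [389. 420.]
```

```bash
python3 -m pendant '[[0,0,-1,0,4.6],[0,0,-1.7,0,4.6],[0,0,-1.9,0,4.6],[0,0,-1.9,0,4.6],[0,0,-1.9,0,4.6]]'; python3 -m pendant '[[0,0,-0.4,0,4.6],[0,0,-0.8,0,4.6],[0,0,-0.8,0,4.6],[0,0,-0.8,0,4.6],[0,0,-0.8,0,4.6]]'
```

```text
clock: 6.9
position: [0.5346, 0.103, 0.1715]
tcp_rot: [-0.044, 1.57, 0.044]
ft_force: [0.4, -0.9, -0.3]
gripper_width: 0.0461
clock: 7.4
position: [0.535, 0.103, 0.1637]
tcp_rot: [-0.044, 1.569, 0.044]
ft_force: [2.1, 0.5, 3.6]
gripper_width: 0.0459
```

```bash
python3 -m pendant '[[0,0,-0.2,0,4.6],[0,0,-0.35,0,4.6],[0,0,-0.35,0,4.6],[0,0,-0.35,0,4.6],[0,0,-0.35,0,4.6]]'; python3 - <<'E'
from plant import cams,telemetry
import cv2,numpy as np
im=cv2.cvtColor(cams.read_camera("side"),cv2.COLOR_RGB2BGR)
cv2.imwrite("pics/side3.png",cv2.resize(im[150:225,260:340],None,fx=8,fy=8,interpolation=cv2.INTER_CUBIC))
for i in range(4): cams.read_camera("side"); s=telemetry.read_state(); print(s["position"],s["ft_force"],s["torque"])
E
```

```text
clock: 7.9
position: [0.5349, 0.103, 0.16]
tcp_rot: [-0.044, 1.569, 0.044]
ft_force: [3.9, 0.4, 4.8]
gripper_width: 0.0458
[0.53469974 0.10300699 0.15993362] [4.55394747 1.09515986 3.54950476] [ 0.20402543 -0.81330906 -0.11313285]
[0.53461546 0.10304092 0.15990353] [3.74998697 0.34782856 5.31637729] [ 0.20627351 -0.79121327 -0.09844911]
[0.5346064  0.10301342 0.1598641 ] [ 4.08421365 -0.12000751  4.75821916] [ 0.19749709 -0.85109519 -0.13146523]
[0.53461855 0.1030117  0.1598762 ] [4.04533232 0.3807544  5.66831719] [ 0.19945537 -0.92249612 -0.13114499]
```

View pics/side3.png

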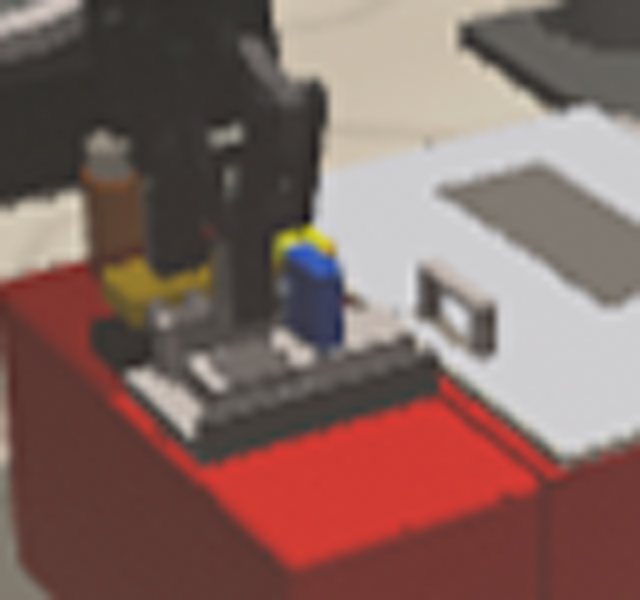

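Clear view: the catch is pressed (force about 5 N, depth about 7.8 mm), and the right finger is behind the blue tab, not touching it. I press 0.7 mm deeper, then slide.

```bash
python3 -m pendant '[[0,0,-0.07,0,4.6],[0,0,-0.07,0,4.6],[0.3,0.02,-0.07,0,4.6],[0.6,0.03,-0.07,0,4.6],[0.9,0.05,-0.07,0,4.6]]'; python3 -m pendant '[[0.3,0.02,0,0,4.6],[0.6,0.03,0,0,4.6],[0.9,0.05,0,0,4.6],[1.2,0.06,0,0,4.6],[1.2,0.06,0,0,4.6]]'
```

```text
clock: 8.65
position: [0.5407, 0.1034, 0.1581]
tcp_rot: [-0.045, 1.576, 0.045]
ft_force: [-3.7, -0.9, 5.2]
gripper_width: 0.0459
clock: 9.15
position: [0.5527, 0.1041, 0.1581]
tcp_rot: [-0.045, 1.576, 0.045]
ft_force: [-4.3, -0.2, 7.2]
gripper_width: 0.0464
```

```bash
python3 -m pendant '[[0.3,0.02,0.03,0,4.6],[0.6,0.03,0.03,0,4.6],[0.9,0.05,0.03,0,4.6],[1.2,0.06,0.03,0,4.6],[1.2,0.06,0.03,0,4.6]]'; python3 -m pendant '[[0.2,0.01,0,0,4.6],[0.4,0.02,0,0,4.6],[0.6,0.03,0,0,4.6],[0.8,0.04,0,0,4.6],[0.8,0.04,0,0,4.6]]';python3 - <<'E'
from plant import cams,telemetry
import cv2,numpy as np
im=cv2.cvtColor(cams.read_camera("side"),cv2.COLOR_RGB2BGR)
cv2.imwrite("pics/side4.png",cv2.resize(im[150:225,260:340],None,fx=8,fy=8,interpolation=cv2.INTER_CUBIC))
E
```

```text
clock: 9.65
position: [0.5645, 0.1048, 0.1582]
tcp_rot: [-0.045, 1.577, 0.045]
ft_force: [-4.1, 0.7, 4.5]
gripper_width: 0.0456
clock: 10.15
position: [0.5723, 0.1052, 0.1582]
tcp_rot: [-0.045, 1.577, 0.045]
ft_force: [-6.6, 1.6, 4.0]
gripper_width: 0.046
```

View pics/side4.png

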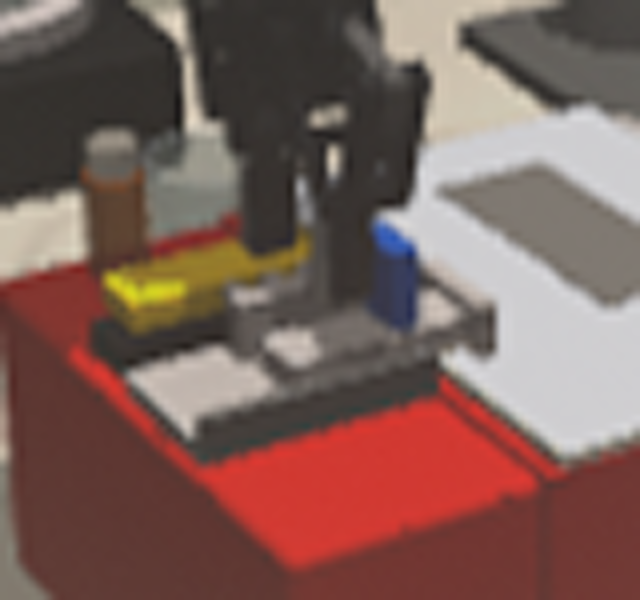

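```bash
python3 -m pendant '[[0.1,0,0,0,4.6],[0.2,0.01,0,0,4.6],[0.3,0.02,0,0,4.6],[0.3,0.02,0,0,4.6],[0.3,0.02,0,0,4.6]]'
```

```text
clock: 10.7
position: [0.5725, 0.1052, 0.1581]
tcp_rot: [-0.045, 1.582, 0.044]
ft_force: [-17.3, -0.3, 13.4]
gripper_width: 0.0459
```

```bash
python3 -m pendant '[[0.1,0,0,0,4.6],[0.2,0.01,0,0,4.6],[0.3,0.02,0,0,4.6],[0.3,0.02,0,0,4.6],[0.3,0.02,0,0,4.6]]'
```

```text
clock: 11.2
position: [0.5727, 0.1052, 0.158]
tcp_rot: [-0.045, 1.587, 0.044]
ft_force: [-28.9, -1.7, 21.6]
gripper_width: 0.0461
```

The bolt has hit its stop: position stays fixed while force rises. I take the load off with the catch still held down, then lift straight up.

```bash
python3 -m pendant '[[-0.3,-0.02,0,0,4.6],[-0.6,-0.03,0,0,4.6],[-0.9,-0.05,0,0,4.6],[-0.9,-0.05,0,0,4.6],[-0.9,-0.05,0,0,4.6]]';python3 -m pendant '[[-0.1,0,0,0,4.6],[-0.1,0,0.3,0,4.6],[-0.1,0,0.8,0,4.6],[-0.1,0,1.3,0,4.6],[-0.1,0,2,0,4.6]]'; python3 -m pendant '[[0,0,2,0,4.6],[0,0,6,0,4.6],[0,0,10,0,4.6],[-4,5,10,0,4.6],[-7,10,10,0,4.6]]'; python3 -m pendant '[[-3,4,0,0,4.6],[-6,8,0,0,4.6],[-8,12,0,0,4.6],[-8,16,0,0,4.6],[-8,20,0,0,4.6]]'; python3 - <<'E'
from fit import *
q=np.load("q.npy")
for c,(r0,r1,c0,c1) in dict(side=(130,230,240,370),top=(120,260,190,380)).items():
    im=cv2.cvtColor(cams.read_camera(c),cv2.COLOR_RGB2BGR); k=6 if c=="side" else 4
    cv2.imwrite(f"pics/{c}5.png",cv2.resize(im[r0:r1,c0:c1],None,fx=k,fy=k,interpolation=cv2.INTER_CUBIC))
    for n,p in dict(tabtop_home=(-49,-30,186),catchL_up=(-127,44,170),catch_near_up=(-127,16,170),catch_far_up=(-43,16,170),catch_near_5down=(-127,16,165)).items(): print(c,n,np.round((proj(c,s2w(q,np.array(p)/1e3))[0]-[c0,r0])*k))
E
```

```text
clock: 11.7
position: [0.5722, 0.1051, 0.1594]
tcp_rot: [-0.045, 1.571, 0.045]
ft_force: [-0.8, 1.4, 4.6]
gripper_width: 0.0454
clock: 12.2
position: [0.5705, 0.1048, 0.1792]
tcp_rot: [-0.045, 1.573, 0.044]
ft_force: [0.1, -0.6, -0.5]
gripper_width: 0.0463
clock: 12.7
position: [0.5132, 0.1861, 0.2807]
tcp_rot: [-0.042, 1.569, 0.042]
ft_force: [0.3, 0.4, -0.7]
gripper_width: 0.0458
clock: 13.2
position: [0.4322, 0.3876, 0.28]
tcp_rot: [-0.045, 1.57, 0.045]
ft_force: [1.5, 0.2, 0.2]
gripper_width: 0.0457
side tabtop_home [411. 294.]
side catchL_up [192. 304.]
side catch_near_up [217. 327.]
side catch_far_up [374. 285.]
side catch_near_5down [218. 336.]
top tabtop_home [399. 312.]
top catchL_up [307. 428.]
top catch_near_up [346. 424.]
top catch_far_up [338. 311.]
top catch_near_5down [346. 425.]
```

View pics/side5.png

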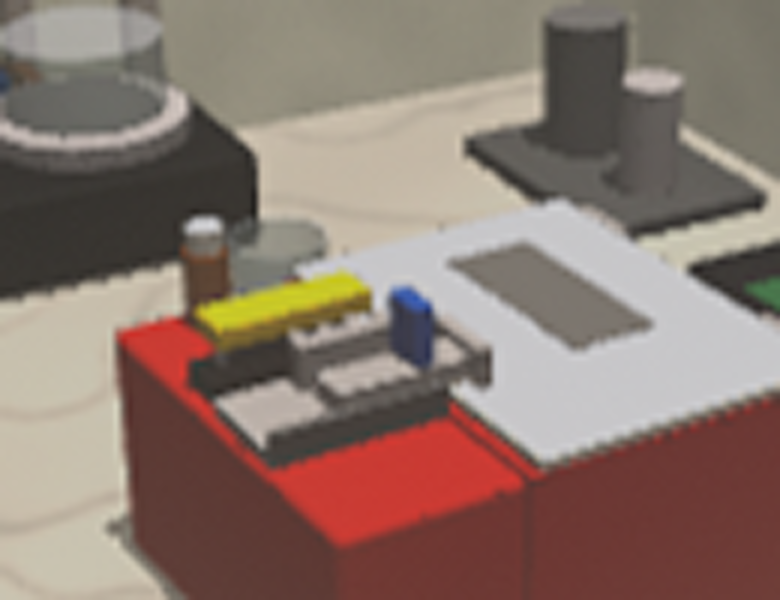

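View pics/top5.png

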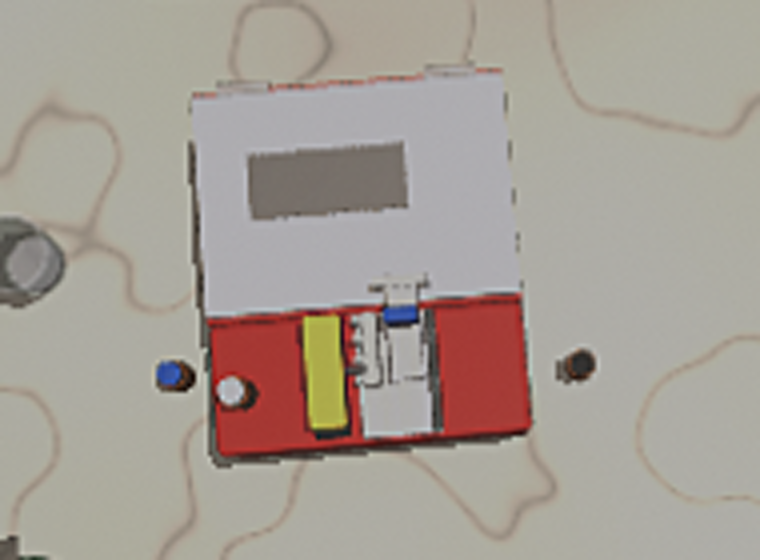

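```bash
python3 - <<'E'
import cv2,numpy as np
from plant import cams
n=cams.read_camera("side").astype(int); o=cv2.cvtColor(cv2.imread("pics/side0.png"),cv2.COLOR_BGR2RGB).astype(int)
for a in(o,n):
    m=(a[...,0]>150)&(a[...,1]>150)&(a[...,2]<80); m[:150]=0;m[225:]=0;m[:,:255]=0;m[:,320:]=0
    r,c=np.nonzero(m); print(len(r),c.mean(),r.mean())
t=cams.read_camera("top").astype(int); o=cv2.cvtColor(cv2.imread("pics/top0.png"),cv2.COLOR_BGR2RGB).astype(int)
d=np.abs(t-o).max(2)>30; 
for nm,(x,y) in dict(white=(248,217),blue=(233,213),black=(333,211),beaker=(196,185),reagent=(437,195),flask=(197,270)).items(): print(nm,d[y-10:y+10,x-10:x+10].sum())
E
```

```text
128 286.5625 179.6796875
119 286.07563025210084 179.87394957983193
white 0
blue 0
black 0
beaker 0
reagent 0
flask 12
```

```bash
python3 - <<'E'
import cv2
from plant import cams
t=cv2.cvtColor(cams.read_camera("top"),cv2.COLOR_RGB2BGR)
cv2.imwrite("pics/top6.png",t)
E
```

```text
(no output)
```

View pics/top6.png

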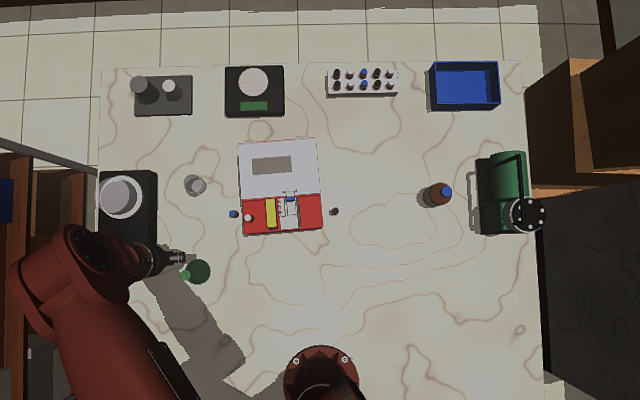

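The flask stands where it was at (197,271). The changed pixels there are the gripper and its shadow at (185,259). Everything is clear, so I hand in.

```bash
python3 -c "
from plant import robot,telemetry
print(telemetry.read_state()['clock'],robot.close_job())"
```

```text
the job is handed in; nothing more can be done
13.45 None
```

The job is done and handed in at 13.45 s. I pushed the lid shut, held the catch down with the left fingertip while the right one slid the bolt home, then lifted off so the catch sprang up.

- **Lid:** The side view shows it lying flat. Contact force rose to 18 N once it reached its stop.
- **Bolt:** It went up to its stop, where position stayed fixed while the push rose to 29 N. In the top view the tab is within about 2 pixels, on a 4x enlargement, of where it should be when fully home.
- **Catch:** By my estimate it was held 8 to 10 mm down over the whole travel, close to its stop towards the end. After I let go it is back at its starting height: the yellow bar shifted 0.2 pixels in the side view, where staying 5 mm down would be about 1.5.
- **Glassware:** The pixels around the three vials, the beaker and the reagent bottle are unchanged from the start. The check flagged 12 changed pixels at the flask. In the picture these are the gripper and its shadow, and the flask looks unmoved.

The finger-to-tab contact was seen only from the side camera, because the arm blocked the top view while pushing.

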